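# Ready the solvent brush over the plunger can

### The job

Press the sprung dish on top of the plunger can all the way down and let it come back up. Then draw the round brush out of the tool rack, turn it so that it slants about halfway between upright and level with its bristles lowest, and finish while still holding it like that, the bristle end a few centimetres above the middle of the dish and touching nothing but the gripper. Leave everything else where it is.

Things in the scene. Friction and masses are not known exactly. Their poses are not given: they have to be found in the camera images.
- can: Plunger can screwed to the bench: plain steel can 98 mm across (100 mm at its foot), conical shoulder from 94 to 112 mm height, brass pump neck up to 126 mm, and above it the sprung dish. Does not move. Origin: centre of the underside, on the bench; z up along the can's axis. Its yaw has no meaning.
- dish (a joint): How far the dish of the plunger can is pressed down, in m: 0 at rest (up), 0.014 all the way down at its stop. A spring pushes it back up: about 3 N starts it, about 8 N holds it fully down.
- dish_mid (a point): Centre of the flat steel floor of the sprung dish (flat 56 mm across, rim 82 mm across standing 8 mm above this floor); the place to press, straight down, for example with the closed fingertips. At rest 147 mm above the bench; it moves down with the dish.
- rack: Tool rack screwed to the bench: plywood board 85 (x) by 236 (y) by 12 mm, its top 115 mm above the bench, on two end cheeks. Three through holes 31 mm across in a row along its y axis, at y = -75, 0 and +75 mm, x = 0. One tool hangs upright in each by a collar 36 mm across. Origin: centre of the underside, on the bench; z up.
- brush: Round brush 188 mm long, 75 g, hanging in any one of the rack's holes: the longest handle, with a knob at its end. Origin at the bristle end, z along its axis to the handle's end (up in the rack). Stiff bristles 24 mm thick to z = 45 mm, ferrule 25 mm thick to 88, collar 36 thick to 98 (its underside sits on the rack's top), taper to a straight round grip 18 thick from 122 to 172, knob 23 thick.
- brush_tip (a point): Bristle end of the brush, on its axis (the body's origin). In the rack it hangs 27 mm above the bench; the brush must be raised about 90 mm for it to leave the hole.
- brush_grip (a point): Middle of the straight 18 mm grip of the brush's handle, 147 mm from the bristle end, 59 mm above the rack's top while it hangs there.
- knife: Bystander in the rack: palette knife with a straight thick dark wooden handle 27 mm thick, top 70 mm above the rack's top. Origin at the blade's end, 88 mm below the rack's top.
- rasp: Bystander in the rack: round rasp with a pear-shaped pale wooden handle up to 33 mm thick, top 64 mm above the rack's top. Origin at the rasp's end, 88 mm below the rack's top.
- jar: Bystander: small lidded jar 58 mm across, 75 mm high, close to the plunger can on the robot's side. Origin at the centre of its underside.
- tape: Bystander: cardboard ring 92 mm across, 30 mm high, lying flat. Origin at the centre of its underside.
- disc: Bystander: plywood disc with a hole, 104 mm across, 18 mm high, lying flat. Origin at the centre of its underside.
- screwdriver: Bystander: screwdriver about 200 mm long lying on the bench, crosswise, at the back right.
- tin: Bystander: metal tin 68 mm across, 85 mm high. Origin at the centre of its underside.
Not all that is in view belongs to the job. There is more than one size of the can; the one meant has the size given above.

How it is judged:
By the outcome, as a careful person would: the job done as asked, in the order asked, and still so for the second after the job is handed in, while the arm keeps its last pose, push and grip.
It also fails if it takes over 56 s, if anything falls off the work surface, if the arm or the gripper's body presses on something with over 40 N, if the wrist force passes 120 N, or if a joint passes its speed limit or range.

### The arm

A 6-joint arm with a two-finger parallel gripper is mounted at the origin on the work surface. World frame = base frame: x ahead of the robot, y to its left, z up, the work surface at z = 0. Lengths are in m, angles in degrees, forces in N, time in s.
With the tool pointing down it reaches from about 0.25 to 0.725 m from the base axis. Payload 9.7 kg.
Tool frame: the origin (TCP) lies midway between the tips of the shut fingers; the grasp point (between the pads) lies 19 mm behind it (bot.hold_point_z is the distance from the TCP to the grasp point, in m); z points along the fingers, y is the line along which they close (so a half turn about z gives the same grasp; the last joint's range is limited). The gripper opens to 85 mm and grips with 20 to 120 N. Pads are 22 mm wide; open, the fingers measure 114 mm over their backs; the gripper's body (76 mm by 85 mm) begins 54 mm behind the grasp point. The pads swing forward as they close: fully open they stand 13 mm farther back than shut.
Start: joints at [67.838, 4.979, 10.078, 95.1, 0, 90], TCP at [0.207, 0.509, 0.231] pointing down, gripper open.
Joint ranges: [-179.16, 179.16], [-48.56, 103.87], [-65.8, 70.77], [-126.05, 130.52], [-82.76, 87.17], [-180, 180]. Speed limits (degrees/s): [127.2, 127.2, 147.25, 180, 180, 180].

### API

Orientations are given as [roll, pitch, yaw] about the fixed x, y, z axes, in that order (R = Rz(yaw) Ry(pitch) Rx(roll)).
In Python, from workcell import bot gives the robot as it stands.
- The arm moves only by the tool play_rows, never from a script. Its argument "steps" is a list that holds one entry, the list of rows, each a list of 4 numbers: the shift along the tool's x, y, z in m, then the turn about the tool's z in rad. In form: [[[tx, ty, tz, yaw], ...]]. A call has exactly 5 rows; each row shifts and turns the commanded pose from where the row before left it, along the tool's axes as they then stand; what a row does not reach is not made up. A row lasts 1/12 s, in which the tool goes at most 41.7 mm and 7.16 degrees, less where a joint would pass 70% of its speed; a pose out of reach is approached as far as the arm can. A call is refused whole if a number of a shift passes 0.0417 or a number of a turn 0.125, either way. A call with a gripper value outside its range is refused whole. "gripper" is the finger opening in m, from 0 to 0.0854, set as the call begins (left out, the last holds). The fingers move at their own pace and stop on an object; "squeeze" is the grip in N (left out, the last holds). Time passes only in rows, so rows that do not move let the fingers close, or fill a call up. It gives the time, the measured TCP pose, the force, the opening and the grip force at its end, in the units of the state.
- bot.get_obs(): the state, without advancing time (a new reading comes with each control period).
- bot.camera(name): name is "side" or "top"; returns a dict with "img" (384x512x3 uint8, blue, green, red), "vfov" (degrees; the focal length in pixels is half the picture's height over the tangent of half this angle, whatever the lens; pixels are square), "cx", "cy" (the principal point, pixels), "D" ([k1, k2, p1, p2, k3] as OpenCV has them; the pictures are not rectified), "xyz" and "attitude" of the camera in the world. Camera axes: x right, y down, z forward; pixel columns grow to the right and rows downward; lengths in m; the calibration is good to about 2 mm. A picture is of the moment at which its call begins. There is no depth.
- bot.job_done(): hands the job in; it is judged then, once.
The state is a dict: "time": time; "q": joint angles; "qd": joint speeds; "joint_efforts": joint torques, N m; "ee_pos": TCP position; "tcp_rot": TCP orientation; "wrist_force": force on the tool from outside, world axes, zero at the start; "torque": the same for the moment, N m; "opening": finger opening in m; "grasp_force": force on a finger pad.
Only numpy, scipy, OpenCV 4.12 (cv2) and the standard library are available. Lean on these libraries where they do the work, as an engineer would, in place of code of your own. Each camera call takes 0.05 s, during which the arm holds its last target. There are 200 camera calls.

## Working session

There is one attempt and no reset: what is moved stays moved. The work goes in short steps, Python scripts to look and compute and a tool call to move; the robot and the scene stay as the last step left them, time stands still between calls to the robot, and variables do not carry over. Pictures are saved under pics/ and viewed, at most 10 in all, crops included, and the job is handed in when it is done.

Besides the shell and the picture viewer there is one more tool, called after "Emit:" as a command line: name --argument value ..., lists and objects as JSON in quotes. play_rows: Moves the arm, as the interface text tells. Its arguments: {"type":"object","properties":{"steps":{"type":"array","items":{"type":"array","items":{"type":"array","items":{"type":"number"}}}},"gripper":{"type":"number"},"squeeze":{"type":"number"}},"required":["steps"]}

```bash
ls; mkdir -p pics; python3 - <<'E'
from workcell import bot
import cv2
print(bot.get_obs(), bot.hold_point_z)
for n in("side","top"):
    c=bot.camera(n); cv2.imwrite(f"pics/{n}0.png",c.pop("img")); print(n,c)
print([a for a in dir(bot) if a[0]!='_'])
E
```

```text
pics
{'time': 0.0, 'q': array([6.78383879e+01, 5.01224818e+00, 1.00344905e+01, 9.50982975e+01,
       1.36694223e-04, 8.99994742e+01]), 'qd': array([-0.03315143,  0.07337792, -0.07441478, -0.01935669,  0.04893725,
       -0.05763945]), 'joint_efforts': array([ 6.87361080e-04, -5.20387387e+01,  4.64802039e+01,  1.64934515e-02,
        4.48575236e-05,  1.28112586e-05]), 'ee_pos': array([0.20738822, 0.50916599, 0.23057237]), 'tcp_rot': array([-1.79923945e+02, -1.37392033e-04,  1.57838914e+02]), 'wrist_force': array([ 0.20015937, -0.29257406,  1.14222708]), 'torque': array([ 0.01489993, -0.00761911,  0.00554764]), 'grasp_force': 0.0, 'opening': 0.0849443597418787} 0.0187
side {'vfov': 42.12956543037255, 'cx': 256.78400599529715, 'cy': 187.1927116489817, 'D': array([0.04176384, 0.        , 0.        , 0.        , 0.        ]), 'xyz': array([ 0.3120015 , -0.75452132,  0.93168317]), 'attitude': array([-135.41118017,   -0.31834614,  -18.3252543 ])}
top {'vfov': 52.46449334826383, 'cx': 254.7038067233259, 'cy': 193.75336464444194, 'D': array([-0.13245134,  0.        ,  0.        ,  0.        ,  0.        ]), 'xyz': array([0.48589363, 0.01416328, 0.97629921]), 'attitude': array([-174.05992574,   -0.69289618,  -90.27676226])}
['PlanningError', 'camera', 'get_obs', 'hold_point_z', 'job_done']
```

View pics/side0.png

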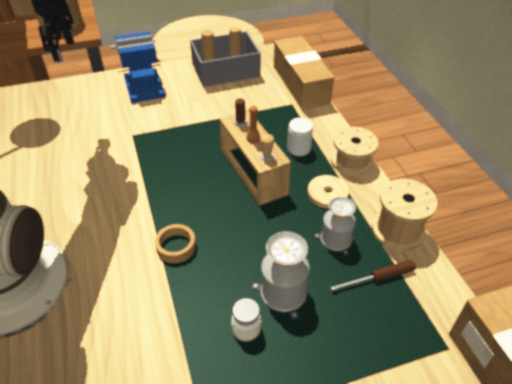

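View pics/top0.png

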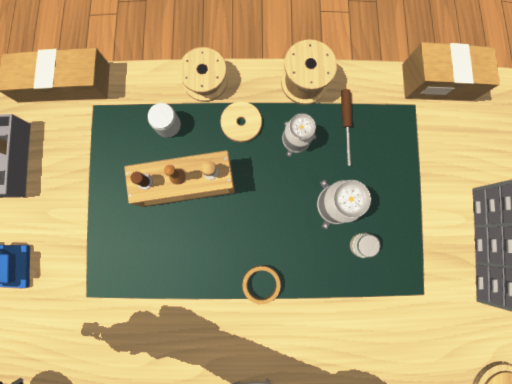

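```bash
cat > h.py <<'E'
import numpy as np, cv2
from scipy.spatial.transform import Rotation as R
from workcell import bot
def cal(c):
    f=192/np.tan(np.radians(c["vfov"]/2))
    return np.array([[f,0,c["cx"]],[0,f,c["cy"]],[0,0,1]]),R.from_euler("xyz",c["attitude"],degrees=True).as_matrix()
def ray(c,uv):
    K,M=cal(c); p=cv2.undistortPoints(np.array([[uv]],float),K,c["D"])[0,0]
    return M@np.array([p[0],p[1],1])
def onz(c,uv,z):
    d=ray(c,uv); return c["xyz"]+d*(z-c["xyz"][2])/d[2]
def proj(c,P):
    K,M=cal(c); P=np.atleast_2d(P); t=-M.T@c["xyz"]
    return cv2.projectPoints(np.array(P,float),cv2.Rodrigues(M.T)[0],t,K,c["D"])[0][:,0]
def tri(cs,uvs):
    A=np.zeros((3,3));b=np.zeros(3);ds=[]
    for c,u in zip(cs,uvs):
        d=ray(c,u);d/=np.linalg.norm(d);Q=np.eye(3)-np.outer(d,d);A+=Q;b+=Q@c["xyz"];ds.append((Q,c["xyz"]))
    P=np.linalg.solve(A,b); return P,[np.linalg.norm(Q@(P-o)) for Q,o in ds]
E
python3 - <<'E'
from h import *
s=bot.camera("side");t=bot.camera("top")
a=s["img"][85:205,205:325];b=t["img"][140:215,110:240]; c=s["img"][190:320,225:365]; d=t["img"][105:235,275:405]
def up(i,w=390,h=290): return cv2.resize(i,(w,h),interpolation=cv2.INTER_CUBIC)
cv2.imwrite("pics/crop.png",np.vstack([np.hstack([up(a,300,300),up(b,500,300)]),np.hstack([up(c,320,300),up(d,300,300),np.zeros((300,180,3),np.uint8)])]))
print("dish z=.147: top",onz(t,(351,199),.147),"side",onz(s,(290,248),.147), "tri",tri([t,s],[(351,199),(290,248)]))
print("small tri",tri([t,s],[(302,127),(342,207)]))
for n,u,v in(("knife",(137,178),(240,102)),("brush",(169,169),(252,110)),("rasp",(208,167),(267,145))): print(n,tri([t,s],[u,v]))
# rack top corners
for u in((125,165),(229,152),(234,187),(133,204)): print(onz(t,u,.115))
E
```

```text
dish z=.147: top [ 0.55999232 -0.20436737  0.147     ] side [ 0.56869828 -0.20175437  0.147     ] tri (array([ 0.56337625, -0.20429203,  0.15132625]), [np.float64(0.003872503000117872), np.float64(0.0038725030001178235)])
small tri (array([ 0.73002327, -0.1059872 ,  0.11181224]), [np.float64(0.0010151711451911057), np.float64(0.0010151711451913588)])
knife (array([0.60312033, 0.24879553, 0.18051004]), [np.float64(0.0006472902525159748), np.float64(0.0006472902525159136)])
brush (array([0.61491365, 0.17734026, 0.20387062]), [np.float64(0.0021064322584651157), np.float64(0.002106432258465031)])
rasp (array([0.6286309 , 0.1043636 , 0.14874638]), [np.float64(0.0016164531456030337), np.float64(0.0016164531456030736)])
[0.64204557 0.29703735 0.115     ]
[0.67014785 0.06071089 0.115     ]
[0.59074351 0.04933252 0.115     ]
[0.55338305 0.27580234 0.115     ]
```

View pics/crop.png

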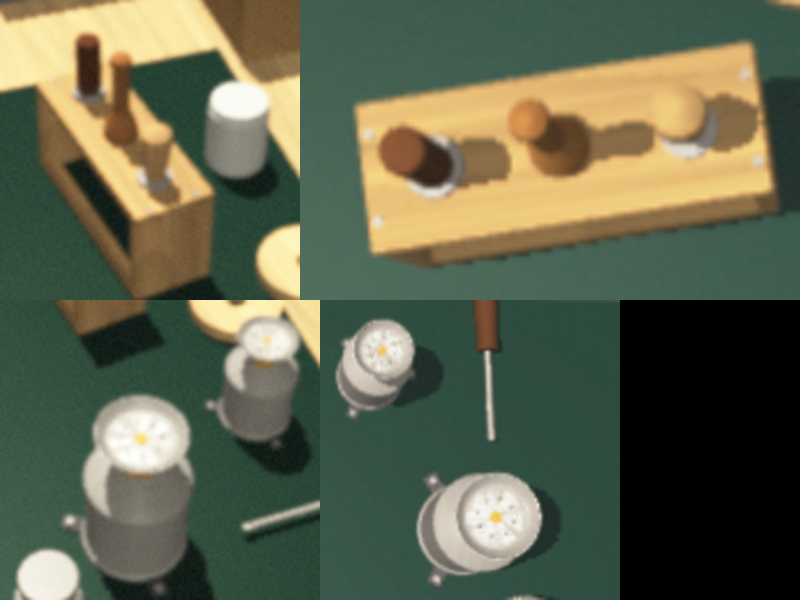

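```bash
python3 - <<'E'
from h import *
s=bot.camera("side");t=bot.camera("top")
for c,(r0,r1,c0,c1) in((t,(185,215,335,370)),(s,(235,265,270,310))):
    h=cv2.cvtColor(c["img"],cv2.COLOR_BGR2HSV)[r0:r1,c0:c1]
    m=(h[...,1]>90)&(h[...,2]>150)&(h[...,0]>15)&(h[...,0]<35); y,x=np.nonzero(m); u=(x.mean()+c0,y.mean()+r0); print(len(x),u,onz(c,u,.147))
print("knob",onz(t,(169.5,169.8),.210),onz(s,(253.4,112),.210))
# rack top-board mask
h=cv2.cvtColor(t["img"],cv2.COLOR_BGR2HSV); m=((h[...,2]>150)&(h[...,0]<30)&(h[...,1]>60)).astype(np.uint8)*255
q=np.zeros_like(m); q[145:212,118:240]=m[145:212,118:240]
k=max(cv2.findContours(q,0,2)[0],key=cv2.contourArea); r=cv2.minAreaRect(k); print(r)
P=np.array([onz(t,p,.115) for p in cv2.boxPoints(r)]); print(P,P.mean(0),[np.linalg.norm(P[i]-P[i-1]) for i in range(4)])
print("predicted grip px",proj(t,[P.mean(0)+[0,0,.1]]),proj(s,[P.mean(0)+[0,0,.1]]))
E
```

```text
18 (np.float64(350.8888888888889), np.float64(198.72222222222223)) [ 0.5605962  -0.20414038  0.147     ]
12 (np.float64(286.5), np.float64(249.5)) [ 0.56082199 -0.20307534  0.147     ]
knob [0.6143281  0.17459151 0.21      ] [0.61098601 0.16110776 0.21      ]
((177.64923095703125, 176.8670654296875), (38.570770263671875, 105.74288940429688), 81.32682800292969)
[[0.64031865 0.30286046 0.115     ]
 [0.67515378 0.06521955 0.115     ]
 [0.5886031  0.05194771 0.115     ]
 [0.55361384 0.28661366 0.115     ]] [0.61442234 0.17666034 0.115     ] [np.float64(0.08821384805664292), np.float64(0.2401805335612448), np.float64(0.08756232959147252), np.float64(0.23726011189004242)]
predicted grip px [[167.95785265 169.34677275]] [[252.75414834 106.29633312]]
```

Emit:
play_rows --gripper 0 --steps '[[[0,0,-0.014,0.125],[0,0,-0.014,0.125],[0,0,-0.014,0.125],[0,0,-0.014,0.125],[0,0,-0.014,0.125]]]'

```text
time: 0.72
ee_pos: [0.2074, 0.5093, 0.3019]
tcp_rot: [-180.0, 0.0, 121.7]
wrist_force: [0.4, 0.7, -0.7]
opening: 0.0254
grasp_force: 0.0
```

Emit:
play_rows --steps '[[[0,0,0,0.125],[0,0,0,0.125],[0,0,0,0.125],[0,0,0,0.125],[0,0,0,0.125]]]'

```text
time: 1.13
ee_pos: [0.2075, 0.5094, 0.3012]
tcp_rot: [-180.0, 0.0, 85.9]
wrist_force: [-0.5, 0.0, 0.4]
opening: -0.0
grasp_force: 0.0
```

Emit:
play_rows --steps '[[[0,0,0,0.125],[0,0,0,0.125],[0,0,0,0.125],[0,0,0,0.125],[0,0,0,0.125]]]'

```text
time: 1.55
ee_pos: [0.2782, 0.47, 0.3011]
tcp_rot: [-176.5, 0.4, 57.6]
wrist_force: [0.4, 0.3, 1.0]
opening: 0.0001
grasp_force: 0.0
```

Emit:
play_rows --steps '[[[0,0,0,0.125],[0,0,0,0.125],[0,0,0,0.125],[0,0,0,0.125],[0,0,0,0.11]]]'

```text
time: 1.97
ee_pos: [0.3932, 0.3548, 0.3014]
tcp_rot: [-170.2, 4.3, 36.9]
wrist_force: [0.9, 0.2, -0.4]
opening: 0.0
grasp_force: 0.0
```

```bash
python3 - <<'E'
from workcell import bot
o=bot.get_obs()
for k in('q','qd','ee_pos','tcp_rot'):print(k,o[k].round(3))
E
```

```text
q [ 36.818   8.374  21.129 107.045   9.785 179.941]
qd [-43.603   4.836   3.761  10.584  11.989  -0.101]
ee_pos [0.393 0.355 0.301]
tcp_rot [-170.211    4.28    36.877]
```

Emit:
play_rows --steps '[[[0,0,0,0],[0,0,0,0],[0,0,0,0],[0,0,0,0],[0,0,0,0]]]'

```text
time: 2.38
ee_pos: [0.3911, 0.3571, 0.3017]
tcp_rot: [-170.3, 4.2, 37.2]
wrist_force: [-0.7, -0.4, 0.2]
opening: 0.0003
grasp_force: 0.0
```

Emit:
play_rows --steps '[[[0,0,0,-0.1],[0,0,0,-0.1],[0,0,0,-0.1],[0,0,0,-0.1],[0,0,0,-0.1]]]'

```text
time: 2.8
ee_pos: [0.3911, 0.3571, 0.3017]
tcp_rot: [-169.4, -1.0, 65.7]
wrist_force: [-0.0, -0.1, 0.5]
opening: 0.0
grasp_force: 0.0
```

```bash
python3 - <<'E'
from workcell import bot
o=bot.get_obs()
for k in('q','qd','ee_pos','tcp_rot'):print(k,o[k].round(3))
E
```

```text
q [ 37.183   8.326  21.12  107.018   9.728 151.01 ]
qd [ 4.0000e-03 -2.7000e-02  8.4000e-02  5.4000e-02  2.3000e-02 -6.8242e+01]
ee_pos [0.391 0.357 0.302]
tcp_rot [-169.448   -0.988   65.722]
```

Emit:
play_rows --steps '[[[0,0,0,-0.125],[0,0,0,-0.125],[0,0,0,-0.125],[0,0,0,-0.125],[0,0,0,-0.125]]]'

```text
time: 3.22
ee_pos: [0.3911, 0.3571, 0.3017]
tcp_rot: [-172.0, -7.0, 101.2]
wrist_force: [-0.1, 0.4, 0.7]
opening: -0.0
grasp_force: 0.0
```

Emit:
play_rows --steps '[[[0,0,0,-0.125],[0,0,0,-0.125],[0,0,0,-0.125],[0,0,0,-0.125],[0,0,0,-0.125]]]'

```text
time: 3.63
ee_pos: [0.3911, 0.3571, 0.3017]
tcp_rot: [-177.6, -10.3, 137.3]
wrist_force: [-0.0, -0.2, 0.7]
opening: 0.0003
grasp_force: 0.0
```

Emit:
play_rows --steps '[[[0,0,0,-0.125],[0,0,0,-0.125],[0,0,0,-0.125],[0,0,0,-0.125],[0,0,0,-0.125]]]'

```text
time: 4.05
ee_pos: [0.3911, 0.3571, 0.3017]
tcp_rot: [175.8, -9.8, 173.7]
wrist_force: [0.4, -0.2, -0.6]
opening: -0.0001
grasp_force: 0.0
```

Emit:
play_rows --steps '[[[0,0,0,-0.125],[0,0,0,-0.125],[0,0,0,-0.01],[0,0,0,0],[0,0,0,0]]]'

```text
time: 4.47
ee_pos: [0.3915, 0.3567, 0.3017]
tcp_rot: [173.5, -8.4, -172.0]
wrist_force: [0.2, -0.1, -0.1]
opening: -0.0001
grasp_force: 0.0
```

```bash
cat >> h.py <<'E'
def st(P=None,dz=0):
    """print state and tool-axis shift bringing TCP to P"""
    o=bot.get_obs(); M=R.from_euler("xyz",o["tcp_rot"],degrees=True).as_matrix()
    print(o["time"],"q",o["q"].round(1),"ee",o["ee_pos"].round(4),"\nM",M.round(3).tolist(),"open",round(o["opening"],4))
    if P is not None: print("shift",(M.T@(np.array(P)-o["ee_pos"])).round(4),"down1mm",(M.T@[0,0,-1]).round(4))
    return o,M
E
python3 -c "
from h import *
st([.5607,-.2036,.185])"
```

```text
4.4667 q [ 37.1   8.3  21.1 107.    9.7  29.2] ee [0.3915 0.3567 0.3017] 
M [[-0.979, -0.123, -0.16], [-0.138, 0.986, 0.091], [0.147, 0.111, -0.983]] open -0.0001
shift [-0.1053 -0.5863  0.0367] down1mm [-0.1466 -0.1111  0.9829]
```

Emit:
play_rows --steps '[[[-0.007,-0.039,0.0024],[-0.007,-0.039,0.0024],[-0.007,-0.039,0.0024],[-0.007,-0.039,0.0024],[-0.007,-0.039,0.0024]]]'

```text
validation failed for argument at $.st...
```

Emit:
play_rows --steps '[[[-0.007,-0.039,0.0024,0],[-0.007,-0.039,0.0024,0],[-0.007,-0.039,0.0024,0],[-0.007,-0.039,0.0024,0],[-0.007,-0.039,0.0024,0]]]'

```text
time: 4.88
ee_pos: [0.4487, 0.1686, 0.2627]
tcp_rot: [173.5, -8.4, -171.9]
wrist_force: [0.4, 0.4, -0.2]
opening: -0.0
grasp_force: 0.0
```

Emit:
play_rows --steps '[[[-0.007,-0.039,0.0024,0],[-0.007,-0.039,0.0024,0],[-0.007,-0.039,0.0024,0],[-0.007,-0.039,0.0024,0],[-0.007,-0.039,0.0024,0]]]'

```text
time: 5.3
ee_pos: [0.5057, -0.0179, 0.224]
tcp_rot: [173.5, -8.4, -172.0]
wrist_force: [0.7, 0.9, -0.8]
opening: -0.0
grasp_force: 0.0
```

Emit:
play_rows --steps '[[[-0.007,-0.039,0.0024,0],[-0.007,-0.039,0.0024,0],[-0.007,-0.039,0.0024,0],[-0.007,-0.039,0.0024,0],[-0.007,-0.039,0.0024,0]]]'

```text
time: 5.72
ee_pos: [0.5626, -0.2041, 0.1852]
tcp_rot: [173.6, -8.4, -172.0]
wrist_force: [0.4, 0.9, -0.1]
opening: 0.0003
grasp_force: 0.0
```

Emit:
play_rows --steps '[[[0,0,0,0],[0,0,0,0],[0,0,0,0],[0,0,0,0],[0,0,0,0]]]'

```text
time: 6.13
ee_pos: [0.5624, -0.2011, 0.1864]
tcp_rot: [173.6, -8.4, -171.8]
wrist_force: [0.5, 1.0, -1.1]
opening: 0.0001
grasp_force: 0.0
```

```bash
python3 -c "
from h import *
st([.5607,-.2036,.150])
s=bot.camera('side')['img'][150:330,190:390];t=bot.camera('top')['img'][130:270,270:430]
cv2.imwrite('pics/p1.png',np.hstack([cv2.resize(s,(400,360)),cv2.resize(t,(400,360))]))"
```

```text
6.1333 q [-20.5  22.1  24.7 103.    1.7 -28.4] ee [ 0.5624 -0.2011  0.1864] 
M [[-0.979, -0.126, -0.159], [-0.142, 0.986, 0.09], [0.145, 0.111, -0.983]] open 0.0001
shift [-0.0032 -0.0063  0.0359] down1mm [-0.1453 -0.1111  0.9831]
```

View pics/p1.png

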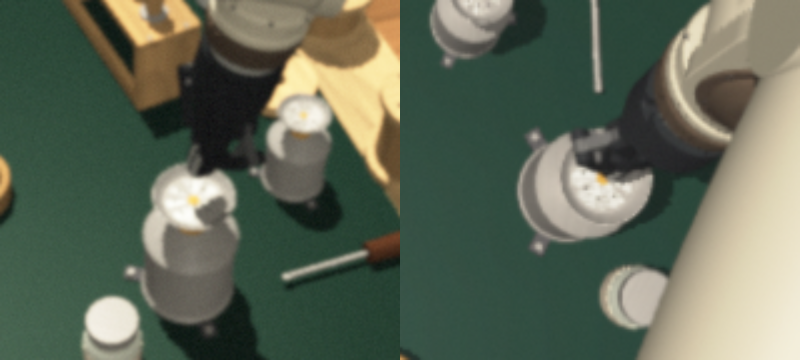

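Emit:
play_rows --steps '[[[-0.0006,-0.0013,0.007,0],[-0.0006,-0.0013,0.007,0],[-0.0006,-0.0013,0.007,0],[-0.0006,-0.0012,0.007,0],[-0.0008,-0.0012,0.007,0]]]'

```text
time: 6.65
ee_pos: [0.5604, -0.2048, 0.1488]
tcp_rot: [173.5, -8.5, -171.8]
wrist_force: [0.9, 0.2, 0.2]
opening: 0.0001
grasp_force: 0.1
```

Emit:
play_rows --steps '[[[-0.0003,-0.0002,0.002,0],[-0.0003,-0.0002,0.002,0],[-0.0003,-0.0002,0.002,0],[-0.0003,-0.0002,0.002,0],[-0.0003,-0.0002,0.002,0]]]'

```text
time: 7.07
ee_pos: [0.5606, -0.2048, 0.1402]
tcp_rot: [173.5, -8.4, -171.8]
wrist_force: [-3.0, -0.9, 5.5]
opening: 0.0002
grasp_force: 2.7
```

Emit:
play_rows --steps '[[[-0.0003,-0.0002,0.002,0],[-0.0003,-0.0002,0.002,0],[0,0,0,0],[0,0,0,0],[0,0,0,0]]]'

```text
time: 7.48
ee_pos: [0.5606, -0.2048, 0.1364]
tcp_rot: [173.6, -8.4, -171.8]
wrist_force: [-3.1, -0.1, 6.5]
opening: 0.0
grasp_force: 3.4
```

Emit:
play_rows --steps '[[[-0.0002,-0.0001,0.001,0],[-0.0002,-0.0001,0.001,0],[-0.0002,-0.0001,0.001,0],[0,0,0,0],[0,0,0,0]]]'

```text
time: 7.9
ee_pos: [0.5606, -0.2048, 0.1341]
tcp_rot: [173.6, -8.4, -171.8]
wrist_force: [-4.8, 0.5, 11.2]
opening: -0.0002
grasp_force: 5.6
```

Emit:
play_rows --steps '[[[-0.0001,-0.0001,0.001,0],[0,0,0,0],[0,0,0,0],[0,0,0,0],[0,0,0,0]]]'

```text
time: 8.32
ee_pos: [0.5606, -0.2049, 0.1339]
tcp_rot: [173.6, -8.3, -171.8]
wrist_force: [-5.5, -0.2, 15.6]
opening: 0.0003
grasp_force: 8.0
```

Emit:
play_rows --steps '[[[-0.0001,-0.0001,0.001,0],[0,0,0,0],[0,0,0,0],[0,0,0,0],[0,0,0,0]]]'

```text
time: 8.73
ee_pos: [0.5606, -0.2049, 0.1337]
tcp_rot: [173.6, -8.3, -171.8]
wrist_force: [-6.6, 0.0, 21.2]
opening: -0.0002
grasp_force: 10.5
```

Emit:
play_rows --steps '[[[0.0006,0.0004,-0.004,0],[0.0006,0.0004,-0.004,0],[0.0006,0.0004,-0.004,0],[0.0006,0.0004,-0.004,0],[0.0006,0.0004,-0.004,0]]]'

```text
time: 9.15
ee_pos: [0.5608, -0.2049, 0.1511]
tcp_rot: [173.5, -8.4, -171.8]
wrist_force: [0.0, -0.0, -0.5]
opening: -0.0002
grasp_force: 0.0
```

Emit:
play_rows --gripper 0.045 --steps '[[[0.004,0.003,-0.025,0],[0.004,0.003,-0.025,0],[0.004,0.003,-0.025,0],[0.004,0.003,-0.025,0],[0.004,0.003,-0.025,0]]]'

```text
time: 9.57
ee_pos: [0.5593, -0.2042, 0.2793]
tcp_rot: [173.5, -8.4, -171.8]
wrist_force: [1.3, 0.2, -0.3]
opening: 0.0452
grasp_force: 0.0
```

```bash
python3 -c "
from h import *
st([.6143,.1755,.29])
t=bot.camera('top')
h=cv2.cvtColor(t['img'],cv2.COLOR_BGR2HSV)[185:215,335:370]
m=(h[...,1]>90)&(h[...,2]>150)&(h[...,0]>15)&(h[...,0]<35); y,x=np.nonzero(m);print(len(x),x.mean()+335,y.mean()+185)"
```

```text
9.5667 q [-20.8  25.2  39.3 114.6   1.6 -28.7] ee [ 0.5593 -0.2042  0.2793] 
M [[-0.979, -0.126, -0.16], [-0.141, 0.986, 0.091], [0.146, 0.112, -0.983]] open 0.0452
shift [-0.1059  0.3685  0.0153] down1mm [-0.1463 -0.1118  0.9829]
22 351.09090909090907 198.9090909090909
```

Emit:
play_rows --steps '[[[0,0,0,0.125],[0,0,0,0.125],[0,0,0,0.125],[0,0,0,0.125],[0,0,0,0.125]]]'

```text
time: 10.03
ee_pos: [0.5596, -0.2043, 0.2779]
tcp_rot: [179.8, -10.6, 151.6]
wrist_force: [-0.1, 0.2, 0.5]
opening: 0.0453
grasp_force: 0.0
```

Emit:
play_rows --steps '[[[0,0,0,0.029],[0.014,0.0357,0,0],[0.014,0.0357,0,0],[0.014,0.0357,0,0],[0.014,0.0357,0,0]]]'

```text
time: 10.45
ee_pos: [0.5825, -0.0515, 0.2883]
tcp_rot: [-180.0, -10.6, 150.2]
wrist_force: [0.9, -0.0, 0.3]
opening: 0.045
grasp_force: 0.0
```

Emit:
play_rows --steps '[[[0.014,0.0357,0,0],[0.014,0.0357,0,0],[0.014,0.0357,0,0],[0.014,0.0357,0,0],[0.014,0.0357,0,0]]]'

```text
time: 10.87
ee_pos: [0.6113, 0.1382, 0.3013]
tcp_rot: [-180.0, -10.6, 150.3]
wrist_force: [0.7, -0.4, 0.0]
opening: 0.0444
grasp_force: 0.0
```

Emit:
play_rows --steps '[[[0.014,0.0357,0,0],[0,0,0,0],[0,0,0,0],[0,0,0,0],[0,0,0,0]]]'

```text
time: 11.28
ee_pos: [0.617, 0.173, 0.3039]
tcp_rot: [-180.0, -10.6, 150.2]
wrist_force: [0.0, -0.1, 0.8]
opening: 0.0448
grasp_force: 0.0
```

```bash
python3 -c "
from h import *
o,M=st([.6113,.1772,.1556])
s=bot.camera('side');t=bot.camera('top')
print(proj(s,[o['ee_pos']]),proj(t,[o['ee_pos']]))
cv2.imwrite('pics/p2.png',np.hstack([cv2.resize(s['img'][70:210,180:340],(400,350)),cv2.resize(t['img'][110:250,100:260],(400,350))]))"
```

```text
11.2833 q [ 12.5  32.1  52.1 117.9   7.1  41.8] ee [0.617  0.173  0.3039] 
M [[-0.853, 0.497, -0.16], [0.489, 0.868, 0.091], [0.184, -0.001, -0.983]] open 0.0448
shift [-0.0204  0.0009  0.1471] down1mm [-1.841e-01  6.000e-04  9.829e-01]
[[254.30495696  74.84665239]] [[159.56152923 159.56689629]]
```

View pics/p2.png

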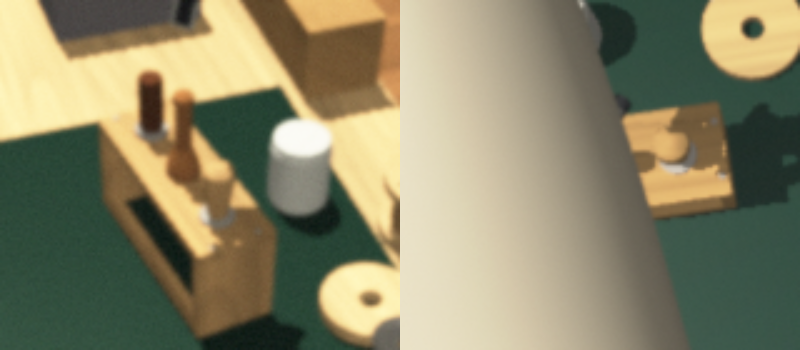

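Emit:
play_rows --steps '[[[-0.002,0.0002,0.0147,0],[-0.002,0.0002,0.0147,0],[-0.002,0.0002,0.0147,0],[-0.002,0.0002,0.0147,0],[-0.002,0.0002,0.0147,0]]]'

```text
time: 11.8
ee_pos: [0.6141, 0.1755, 0.2296]
tcp_rot: [-180.0, -10.6, 150.2]
wrist_force: [0.0, -0.4, -0.1]
opening: 0.045
grasp_force: 0.0
```

Emit:
play_rows --steps '[[[-0.002,0,0.0147,0],[-0.002,0,0.0147,0],[-0.002,0,0.0147,0],[-0.002,0,0.0147,0],[-0.002,0,0.0147,0]]]'

```text
time: 12.22
ee_pos: [0.6109, 0.1773, 0.1555]
tcp_rot: [-180.0, -10.6, 150.2]
wrist_force: [0.1, -0.2, 0.2]
opening: 0.0451
grasp_force: 0.0
```

```bash
python3 -c "
from h import *
o,M=st([.6113,.1772,.1556])
print(o['wrist_force'])
s=bot.camera('side')
cv2.imwrite('pics/p3.png',cv2.resize(s['img'][70:170,190:310],(600,500),interpolation=cv2.INTER_CUBIC))"
```

```text
12.2167 q [13.  24.5 24.5 97.8  7.2 42.3] ee [0.6109 0.1773 0.1555] 
M [[-0.853, 0.498, -0.159], [0.489, 0.867, 0.091], [0.184, -0.0, -0.983]] open 0.0451
shift [-0.0004  0.0001 -0.0001] down1mm [-1.836e-01  1.000e-04  9.830e-01]
[ 0.06691018 -0.16041692  0.17710579]
```

View pics/p3.png

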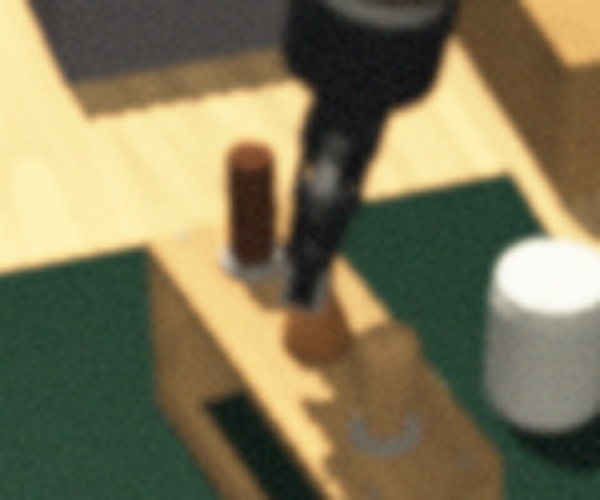

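Emit:
play_rows --gripper 0 --squeeze 25 --steps '[[[0,0,0,0],[0,0,0,0],[0,0,0,0],[0,0,0,0],[0,0,0,0]]]'

```text
time: 12.68
ee_pos: [0.6113, 0.1784, 0.1569]
tcp_rot: [180.0, -10.5, 150.3]
wrist_force: [-1.3, 0.1, 3.1]
opening: 0.0174
grasp_force: 14.8
```

Emit:
play_rows --steps '[[[0,0,0,0],[0.001,0,-0.005,0],[0.001,0,-0.005,0],[0.002,0,-0.01,0],[0.002,0,-0.01,0]]]'

```text
time: 13.1
ee_pos: [0.6104, 0.1787, 0.1873]
tcp_rot: [-180.0, -10.6, 150.3]
wrist_force: [0.7, 0.5, -0.6]
opening: 0.0174
grasp_force: 14.6
```

Emit:
play_rows --steps '[[[0.003,0,-0.015,0],[0.003,0,-0.015,0],[0.003,0,-0.015,0],[0.003,0,-0.015,0],[0.003,0,-0.015,0]]]'

```text
time: 13.52
ee_pos: [0.6096, 0.1792, 0.2649]
tcp_rot: [180.0, -10.6, 150.3]
wrist_force: [-0.4, -1.1, -0.5]
opening: 0.0178
grasp_force: 14.6
```

Emit:
play_rows --steps '[[[0.002,0,-0.01,0],[0,0,0,0],[0,0,0,0],[0,0,0,0],[0,0,0,0]]]'

```text
time: 13.93
ee_pos: [0.6095, 0.1792, 0.2723]
tcp_rot: [-179.9, -10.7, 150.2]
wrist_force: [0.2, 0.2, -0.9]
opening: 0.0174
grasp_force: 14.6
```

```bash
python3 -c "
from h import *
o,M=st([.5,.158,.275])
print(o['wrist_force'])
s=bot.camera('side')
cv2.imwrite('pics/p4.png',cv2.resize(s['img'][40:200,150:350],(750,600),interpolation=cv2.INTER_CUBIC))"
```

```text
13.9333 q [ 13.2  28.5  43.1 112.5   7.2  42.4] ee [0.6095 0.1792 0.2723] 
M [[-0.853, 0.496, -0.161], [0.488, 0.868, 0.091], [0.185, -0.001, -0.983]] open 0.0174
shift [ 0.0836 -0.0727  0.0131] down1mm [-0.1849  0.0012  0.9827]
[ 0.19870171  0.20749265 -0.94809507]
```

View pics/p4.png

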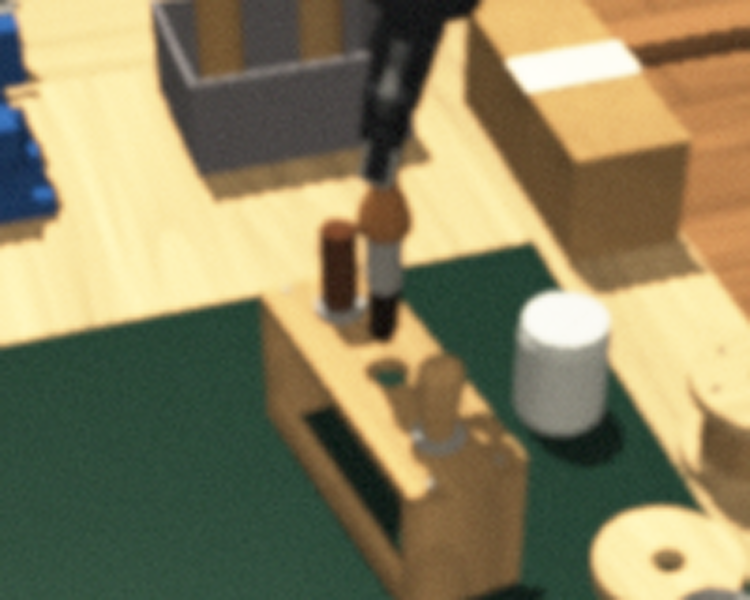

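Emit:
play_rows --steps '[[[0.018,-0.015,0.0034,0],[0.018,-0.015,0.0034,0],[0.018,-0.015,0.0034,0],[0.0173,-0.0144,0.0033,0],[0,0,0,-0.029]]]'

```text
time: 14.4
ee_pos: [0.5137, 0.163, 0.2737]
tcp_rot: [179.8, -10.7, 151.9]
wrist_force: [-0.4, 0.1, -0.8]
opening: 0.0176
grasp_force: 15.5
```

Emit:
play_rows --steps '[[[0,0,0,-0.125],[0,0,0,-0.125],[0,0,0,-0.125],[0,0,0,-0.125],[0,0,0,-0.125]]]'

```text
time: 14.82
ee_pos: [0.5169, 0.1636, 0.2726]
tcp_rot: [173.5, -8.4, -171.4]
wrist_force: [0.2, -0.7, -0.3]
opening: 0.0175
grasp_force: 15.5
```

Emit:
play_rows --steps '[[[-0.0025,-0.0019,0.0165,0],[-0.0025,-0.0019,0.0165,0],[-0.0025,-0.0019,0.0165,0],[-0.0025,-0.0019,0.0165,0],[-0.0025,-0.0019,0.0165,0]]]'

```text
time: 15.23
ee_pos: [0.517, 0.1634, 0.1878]
tcp_rot: [173.5, -8.5, -171.8]
wrist_force: [0.4, -0.5, -0.3]
opening: 0.0177
grasp_force: 15.6
```

```bash
python3 -c "
from h import *
o,M=st()
G=o['ee_pos']-.0187*M[:,2]; c=np.array([.6143,.1755]); a=np.radians(8.3); e=np.array([np.cos(a),np.sin(a)])
print('G',G,'rackx',(G[:2]-c)@e,'racky',(G[:2]-c)@[-e[1],e[0]])
print('push 10mm',M.T@[e[0]*.01,e[1]*.01,0],o['wrist_force'])
s=bot.camera('side')
cv2.imwrite('pics/p5.png',cv2.resize(s['img'][40:220,130:330],(666,600),interpolation=cv2.INTER_CUBIC))"
```

```text
15.2333 q [13.7 11.  11.3 98.1  7.3  5.5] ee [0.517  0.1634 0.1878] 
M [[-0.979, -0.125, -0.161], [-0.141, 0.986, 0.091], [0.147, 0.112, -0.983]] open 0.0177
G [0.52001763 0.16174188 0.20612878] rackx -0.09528090374056547 racky -3.767692748773323e-06
push 10mm [-0.00989129  0.00018203 -0.0014592 ] [ 0.37418477 -0.47452281 -0.34663884]
```

View pics/p5.png

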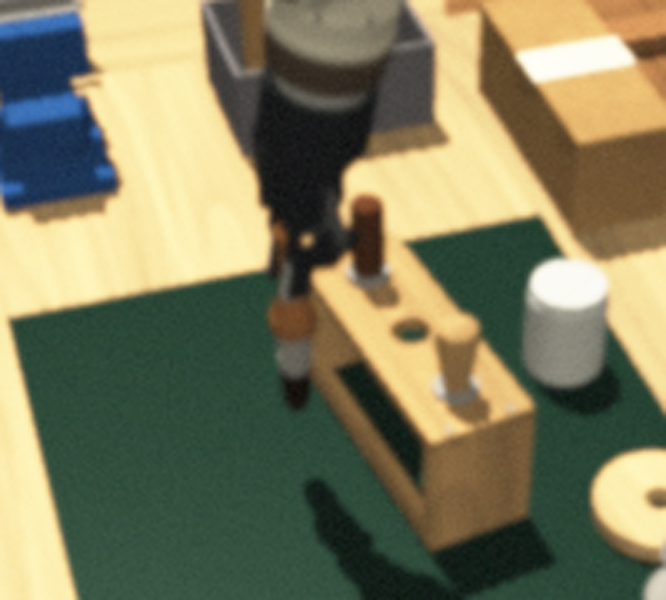

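Emit:
play_rows --steps '[[[-0.01,0.0002,-0.0015,0],[-0.01,0.0002,-0.0015,0],[-0.01,0.0002,-0.0015,0],[-0.005,0.0001,-0.0008,0],[-0.005,0.0001,-0.0008,0]]]'

```text
time: 15.7
ee_pos: [0.5573, 0.1693, 0.1893]
tcp_rot: [173.5, -8.5, -171.8]
wrist_force: [-2.8, -1.1, 0.5]
opening: 0.0174
grasp_force: 18.8
```

Emit:
play_rows --steps '[[[-0.005,0.0001,-0.0007,0],[-0.005,0.0001,-0.0007,0],[-0.005,0.0001,-0.0008,0],[-0.005,0.0001,-0.0007,0],[-0.005,0.0001,-0.0008,0]]]'

```text
time: 16.12
ee_pos: [0.5827, 0.1731, 0.1891]
tcp_rot: [173.5, -8.5, -171.8]
wrist_force: [-3.9, 0.2, -1.7]
opening: 0.0173
grasp_force: 24.6
```

Emit:
play_rows --steps '[[[-0.005,0.0001,-0.0007,0],[-0.005,0.0001,-0.0007,0],[-0.005,0.0001,-0.0008,0],[-0.005,0.0001,-0.0007,0],[-0.005,0.0001,-0.0008,0]]]'

```text
time: 16.53
ee_pos: [0.6079, 0.1769, 0.1893]
tcp_rot: [173.5, -8.4, -171.8]
wrist_force: [-3.7, -0.1, 0.0]
opening: 0.0177
grasp_force: 26.1
```

Emit:
play_rows --steps '[[[-0.005,0.0001,-0.0007,0],[-0.005,0.0001,-0.0007,0],[-0.005,0.0001,-0.0008,0],[-0.005,0.0001,-0.0007,0],[-0.005,0.0001,-0.0008,0]]]'

```text
time: 16.95
ee_pos: [0.6331, 0.1806, 0.1895]
tcp_rot: [173.5, -8.4, -171.8]
wrist_force: [-2.0, -1.2, 0.6]
opening: 0.0172
grasp_force: 23.7
```

Emit:
play_rows --steps '[[[-0.004,0.0001,-0.0007,0],[-0.004,0.0001,-0.0007,0],[-0.004,0.0001,-0.0007,0],[0,0,0,0],[0,0,0,0]]]'

```text
time: 17.37
ee_pos: [0.645, 0.1823, 0.1898]
tcp_rot: [173.5, -8.4, -171.8]
wrist_force: [-0.7, 0.1, 0.9]
opening: 0.0174
grasp_force: 22.7
```

```bash
python3 -c "
from h import *
o,M=st()
print(M.T@[0,0,.01],o['wrist_force'])
s=bot.camera('side')
cv2.imwrite('pics/p6.png',cv2.resize(s['img'][60:200,180:330],(640,600),interpolation=cv2.INTER_CUBIC))"
```

```text
17.3667 q [ 12.8  30.9  37.2 104.1   7.1   4.5] ee [0.645  0.1823 0.1898] 
M [[-0.979, -0.125, -0.159], [-0.141, 0.986, 0.091], [0.146, 0.112, -0.983]] open 0.0174
[ 0.00145527  0.00111678 -0.00983031] [-0.73946734  0.05511395  0.91207531]
```

View pics/p6.png

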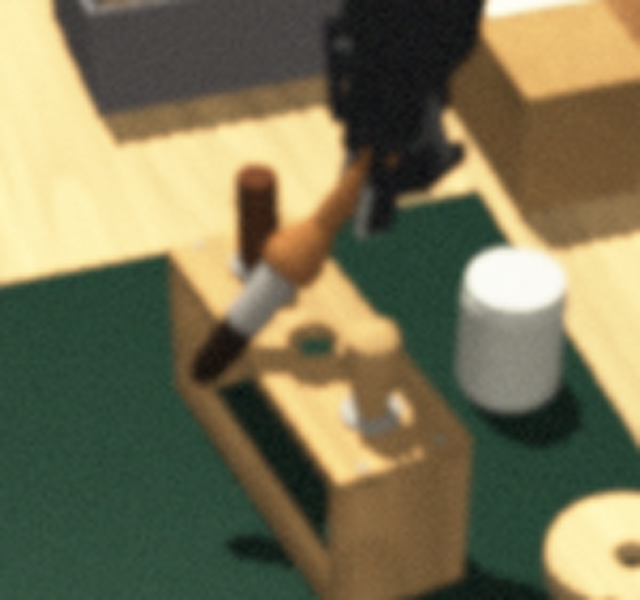

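Emit:
play_rows --squeeze 60 --steps '[[[0,0,0,0],[0,0,0,0],[0.002,0.002,-0.01,0],[0.003,0.002,-0.02,0],[0.003,0.002,-0.02,0]]]'

```text
time: 17.83
ee_pos: [0.6436, 0.1825, 0.2408]
tcp_rot: [173.5, -8.5, -171.8]
wrist_force: [0.2, -0.4, 0.4]
opening: 0.0166
grasp_force: 53.3
```

Emit:
play_rows --steps '[[[0.003,0.003,-0.02,0],[0.003,0.002,-0.02,0],[0.003,0.002,-0.02,0],[0.003,0.002,-0.02,0],[0,0,0,0]]]'

```text
time: 18.25
ee_pos: [0.6408, 0.1817, 0.3171]
tcp_rot: [173.6, -9.2, -171.8]
wrist_force: [2.9, 0.6, -2.8]
opening: 0.0168
grasp_force: 56.8
```

```bash
python3 -c "
from h import *
o,M=st()
s=bot.camera('side')
G0=np.array([.645,.1823,.1898])-.0187*M[:,2]
d=ray(s,(227.6,148));d/=np.linalg.norm(d);w=s['xyz']-G0
b=d@w;c=w@w-.147**2;print('disc',b*b-c)
for sg in(-1,1):
  T=s['xyz']+d*(-b+sg*np.sqrt(max(b*b-c,0)));v=T-G0;print(T,v,np.degrees(np.arccos(-v[2]/np.linalg.norm(v))))
  print('tool frame',M.T@v/.147)
# brush pixels in current view: dark bristle below gripper
cv2.imwrite('pics/p7.png',s['img'])
G=o['ee_pos']-.0187*M[:,2];print('G',G,proj(s,[G]))
"
```

```text
18.25 q [ 12.8  42.9  70.4 126.2   7.1   4.6] ee [0.6408 0.1817 0.3171] 
M [[-0.977, -0.124, -0.173], [-0.141, 0.986, 0.088], [0.16, 0.11, -0.981]] open 0.0168
disc 0.002280880797273177
[0.5295264  0.10608388 0.16392506] [-0.11871248 -0.0745724  -0.04421882] 72.49384366086643
tool frame [ 0.81229069 -0.43336129  0.39036115]
[0.54722987 0.17612507 0.10144032] [-0.10100901 -0.00453121 -0.10670355] 43.45835453107929
tool frame [ 0.55963315 -0.02527428  0.82835496]
G [0.64404406 0.18006058 0.33542181] [[264.83297577  58.96847107]]
```

Emit:
play_rows --steps '[[[0.0025,-0.025,0.0004,0],[0.0025,-0.025,0.0004,0],[0.0025,-0.025,0.0004,0],[0.0025,-0.025,0.0004,0],[0.0025,-0.025,0.0004,0]]]'

```text
time: 18.72
ee_pos: [0.6471, 0.0564, 0.3088]
tcp_rot: [173.5, -8.1, -171.8]
wrist_force: [-0.4, 0.6, -1.2]
opening: 0.0165
grasp_force: 56.8
```

Emit:
play_rows --steps '[[[0.002,-0.025,0.0003,0],[0.002,-0.025,0.0003,0],[0.002,-0.025,0.0003,0],[0.002,-0.025,0.0003,0],[0.002,-0.025,0.0003,0]]]'

```text
time: 19.13
ee_pos: [0.6528, -0.0684, 0.2948]
tcp_rot: [173.6, -8.1, -171.8]
wrist_force: [0.2, -0.6, -1.2]
opening: 0.0164
grasp_force: 56.8
```

Emit:
play_rows --steps '[[[0.0015,-0.025,0.0003,0],[0.0015,-0.025,0.0003,0],[0.0015,-0.025,0.0003,0],[0.0015,-0.025,0.0003,0],[0.001,-0.025,0,0]]]'

```text
time: 19.55
ee_pos: [0.6578, -0.1915, 0.277]
tcp_rot: [173.6, -8.1, -171.8]
wrist_force: [0.8, -0.5, 0.1]
opening: 0.0166
grasp_force: 56.8
```

Emit:
play_rows --steps '[[[0,0,0,0],[0,0,0,0],[0,0,0,0],[0,0,0,0],[0,0,0,0]]]'

```text
time: 19.97
ee_pos: [0.658, -0.1891, 0.2783]
tcp_rot: [173.7, -8.1, -171.7]
wrist_force: [-0.8, -0.1, -0.1]
opening: 0.0166
grasp_force: 56.9
```

```bash
python3 -c "
from h import *
o,M=st()
G=o['ee_pos']-.0187*M[:,2];v=M@[.5596,-.0253,.8284];T=G+.147*v
print('tip',T,'slant',np.degrees(np.arccos(-v[2])));e=np.array([.5607,-.2036,.187])-T;print('err',e,'tool',M.T@e,o['wrist_force'])
s=bot.camera('side');t=bot.camera('top')
print(proj(s,[T,G,[.5607,-.2036,.147]]),proj(t,[T,G,[.5607,-.2036,.147]]))
cv2.imwrite('pics/p8.png',np.hstack([cv2.resize(s['img'][140:320,210:390],(400,400),interpolation=cv2.INTER_CUBIC),cv2.resize(t['img'][110:260,270:420],(400,400),interpolation=cv2.INTER_CUBIC)]))"
```

```text
19.9667 q [-17.   46.1  70.8 124.7   2.3 -25. ] ee [ 0.658  -0.1891  0.2783] 
M [[-0.98, -0.127, -0.154], [-0.142, 0.986, 0.089], [0.14, 0.109, -0.984]] open 0.0166
tip [ 0.56203895 -0.19525319  0.1880212 ] slant 42.30501783334265
err [-0.00133895 -0.00834681 -0.0010212 ] tool [ 0.00235502 -0.00816965  0.0004643 ] [-0.80737513 -0.14692623 -0.05355645]
[[286.66708173 233.13094228]
 [339.68888289 180.08462452]
 [286.53653986 249.71856064]] [[351.72644701 196.22949941]
 [362.80010929 136.10558324]
 [350.64237968 198.6755365 ]]
```

Emit:
play_rows --steps '[[[0.0002,0,0.003,0],[0.0002,-0.002,0.003,0],[0.0003,-0.003,0.0024,0],[0.0005,-0.004,0,0],[0,0,0,0]]]'

```text
time: 20.48
ee_pos: [0.656, -0.1992, 0.2677]
tcp_rot: [173.6, -8.2, -171.8]
wrist_force: [0.2, -0.7, -0.9]
opening: 0.0163
grasp_force: 56.9
```

Emit:
play_rows --steps '[[[0,0,0,0],[0,0,0,0],[0,0,0,0],[0,0,0,0],[0,0,0,0]]]'

```text
time: 20.9
ee_pos: [0.6563, -0.1984, 0.2679]
tcp_rot: [173.6, -8.2, -171.8]
wrist_force: [0.8, -0.4, -0.8]
opening: 0.0166
grasp_force: 56.9
```

```bash
python3 -c "
from h import *
o,M=st()
G=o['ee_pos']-.0187*M[:,2];v=M@[.5596,-.0253,.8284];T=G+.147*v
print('tip',T,'slant',np.degrees(np.arccos(-v[2])));e=np.array([.5607,-.2036,.180])-T;print('err',e,'tool',M.T@e,o['wrist_force'])
s=bot.camera('side');t=bot.camera('top')
print(proj(s,[T,G,[.5607,-.2036,.147]]),proj(t,[T,G,[.5607,-.2036,.147]]))
cv2.imwrite('pics/p9.png',np.hstack([cv2.resize(s['img'][140:320,210:390],(400,400),interpolation=cv2.INTER_CUBIC),cv2.resize(t['img'][110:260,270:420],(400,400),interpolation=cv2.INTER_CUBIC)]))"
```

```text
20.9 q [-17.7  44.7  67.2 122.7   2.2 -25.7] ee [ 0.6563 -0.1984  0.2679] 
M [[-0.98, -0.126, -0.156], [-0.141, 0.986, 0.09], [0.143, 0.11, -0.984]] open 0.0166
tip [ 0.56002727 -0.20433028  0.17783255] slant 42.45874096262464
err [0.00067273 0.00073028 0.00216745] tool [-0.00045283  0.00087475 -0.00217105] [ 0.78311247 -0.36320954 -0.84225731]
[[287.10878216 240.25175507]
 [340.28554003 187.79673627]
 [286.53653986 249.71856064]] [[354.76489036 197.64825566]
 [366.14622482 138.46896558]
 [350.64237968 198.6755365 ]]
```

View pics/p9.png

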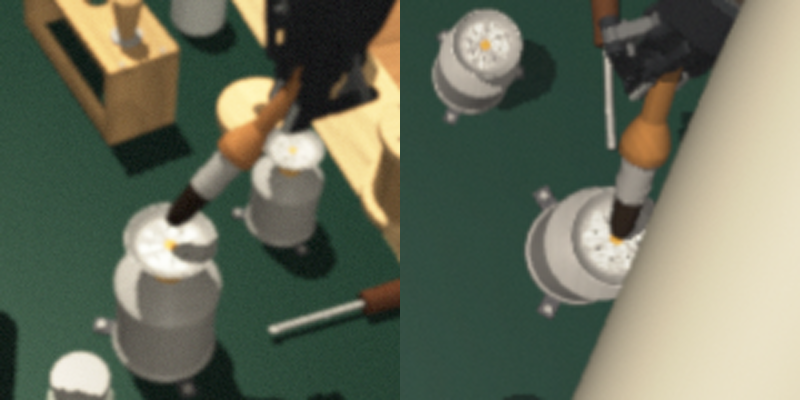

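```bash
python3 -c "
from h import *
s=bot.camera('side');t=bot.camera('top');P=tri([s,t],[(287.9,238),(352.5,197)]);o=bot.get_obs()
G=o['ee_pos']-.0187*R.from_euler('xyz',o['tcp_rot'],degrees=True).as_matrix()[:,2];v=P[0]-G
print(P,np.linalg.norm(v),np.degrees(np.arccos(-v[2]/np.linalg.norm(v))))
print(bot.job_done())"
```

```text
(array([ 0.56234071, -0.19974213,  0.17812836]), [np.float64(0.0009882616496391453), np.float64(0.0009882616496390971)]) 0.14512514526932963 41.82638940714984
the job is handed in; nothing more can be done
None
```

I pressed the dish to its stop and it came back up. The job is handed in with the brush held at about 42–43° from upright, its bristle end about 31 mm above and within 5 mm of the dish's middle. To tilt the brush I pivoted it in the grip against the rack's front edge, and nothing else looked disturbed.

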